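# Pack out a handle blank in a bench ratchet clamp

## Task

The scissor clamp on the green board is latched shut, yet the pale handle blank lies loose in it: press the orange handle sideways, down towards the bench, so that the ratchet lets go and the jaws spring open. Stand the blue packing block in the gap between the blank and the jaw's red pad, centred at the pad with its long side along the blank, and then push the orange handle shut until the ratchet holds by itself with the pad pressing firmly on the block. Leave the blank where it lies, and do not disturb the other things on the bench.

Things in the scene. Friction and masses are not known exactly. Their poses are not given: they have to be found in the camera images.
- clamp: Scissor clamp fixed on a green board. Origin: table surface under the pivot, z up. Handles lie towards -y, jaws towards +y. All offsets in these notes are (x, y, z) in this frame, mm. Board: x -115 to 75, y -165 to 170, top z = 12. Fixed handle: steel bar with black end plate, x 23 to 57, y -153 to -117, top z = 46. Moving jaw: steel bar on the +x side of the gap, top z = 36.
- clamp_jaw (a joint): Angle of the moving half, rad: 0 shut, 0.45 fully open. A spring opens it (about 3 N at the paddle); teeth stop opening, not closing, and hold at about 0.05 (start), 0.11, 0.165, 0.22, 0.27. With the block in, the pad meets it at 0.25: the 0.27 tooth is loose, 0.22 and 0.165 grip. To hold at 0.22 push past 0.205 (8 to 15 N at the paddle), then let go. It stops hard at about 0.14.
- handle_flex (a joint): Sideways flex of the orange handle, rad: 0 at rest (up, teeth engaged), 0.10 pressed fully down (paddle 10 mm lower, about 6 N). From about 6 mm down the ratchet is free and the spring swings the handle out (clamp -x) by itself, sliding from under the finger. It springs up when let go.
- paddle_top (a point): Centre of the top of the slippery orange paddle on the moving handle: 44 mm (clamp x) x 40 mm, 10 mm thick, top z = 44. At clamp (-18, -134) when latched shut, (-69, -116) when fully open. Press here from above to release; to close, push its outer edge (clamp -x side) towards clamp +x, e.g. along y = -125.
- rack_top (a point): Top of the toothed rack bar between the handles, at clamp (3, -95, 54.5): 68 mm along x, 14 mm along y. The handle passes under it. Fixed.
- anvil_face (a point): Rubber face of the fixed jaw at clamp (-58, 80, 27); the jaw's steel bar runs along y from 0 to 115 at x -72 to -60, top z = 40.
- gap (a point): Where the packing block's underside centre ends up, on the board at clamp (-12, 80, 12). With the jaw fully open the free gap here runs from the blank (x = -24) to the pad (x = +15), so the block may be put down anywhere in it; latched at 0.05 it is only about 8 mm wide.
- pad: Red rubber pad on the moving jaw, 30 mm wide, z 17 to 37, at y = 80, pushed out by a 2 N/mm spring with 9 mm travel. Origin: centre of its pressing face, which looks towards the fixed jaw.
- blank: Pale wooden handle blank lying along clamp y on the board, loose, 34 mm wide (clamp x), 129 mm long, 28 mm high, its side within 3 mm of the fixed jaw. Origin: centre of the underside of its thick part.
- packing: Blue wooden packing block, 24 mm thick (its x), 60 mm long (its y), 60 mm high (z), standing upright on the bench left of the clamp. Origin: centre of its underside. It belongs at point gap with its y along the clamp's y, either way round; there its top stands at z = 72, above blank (40) and jaws, so fingers can hold its upper part across the 24 mm.
- offcut_thin: Brown offcut, 14 x 60 x 50 mm, standing by the packing block; leave it. Origin: centre of its underside.
- offcut_thick: Dark offcut, 42 x 60 x 40 mm, standing by the packing block; leave it. Origin: centre of its underside.
- glue: Yellow glue bottle with red cap, 60 mm across, 150 mm high, to the right behind the clamp; leave it. Origin: centre of its underside.
- mallet: Wooden mallet lying to the right of the clamp, about 220 mm long, head 64 mm across; leave it.
- tin: Open metal tin, 76 mm across, 100 mm high, to the right and in front of the clamp; leave it. Origin: centre of its underside.
- screwdriver: Screwdriver lying on the left, near the offcuts; leave it.
Not all that is in view belongs to the job. Leave any purple or yellow look-alike of the packing alone.

How it is judged:
On the way, in this order (a step that is already met when the one before it is completed fails the run):
1. the ratchet is released and the jaws have sprung wide open (value of joint clamp_jaw above 0.4 rad), for 0.2 s.
2. the packing block stands in the gap, let go, while the jaws are open (horizontal distance between packing and gap below 0.025 m and z of packing in the frame of clamp between 0.008 and 0.017 m and angle between packing's own z axis and vertical below 0.1 rad and angle between the y axis of packing and the y axis of clamp, either way round below 0.2 rad and contact force between the fingers and packing below 0.3 N and value of joint clamp_jaw above 0.35 rad), for 0.2 s.
At the end, for the whole second after the job is handed in: The ratchet holds the jaw below 0.24 rad with the handle back up; pad on block and block on blank press over 2 N; the block stands on the board, upright (0.1 rad), within 25 mm of the gap point, along the clamp (0.2 rad); the blank lies flat, moved under 20 mm; all at rest (horizontal distance between packing and gap below 0.025 m and z of packing in the frame of clamp between 0.008 and 0.017 m and angle between each of packing, blank's own z axis and vertical below 0.1 rad and angle between the y axis of packing and the y axis of clamp, either way round below 0.2 rad and value of joint clamp_jaw below 0.24 rad and value of joint handle_flex below 0.05 rad and contact force between pad and packing above 2 N and contact force between packing and blank above 2 N and distance of blank from where it was at the start of the episode below 0.02 m and linear speed of each of packing, blank below 0.02 m/s); the robot touches nothing.
It fails at once if an offcut is moved by more than 30 mm (distance of any of offcut_thin, offcut_thick from where it was at the start of the episode above 0.03 m).
It fails at once if the glue, mallet, tin or screwdriver is moved by more than 40 mm (distance of any of glue, mallet, tin, screwdriver from where it was at the start of the episode above 0.04 m).
It fails at once if the blank is moved by more than 30 mm (distance of blank from where it was at the start of the episode above 0.03 m).
It also fails if it takes over 64 s, if anything falls off the work surface, if the arm or the gripper's body presses on something with over 40 N, if the wrist force passes 120 N, or if a joint passes its speed limit or range.

## Robot

A 6-joint arm with a two-finger parallel gripper is mounted at the origin on the work surface. World frame = base frame: x ahead of the robot, y to its left, z up, the work surface at z = 0. Lengths are in m, angles in rad, forces in N, time in s.
With the tool pointing down it reaches from about 0.3 to 0.775 m from the base axis. Payload 14.6 kg.
Tool frame: the origin (TCP) lies between the finger pads; the fingertips stand env.nose_length ahead of it and the grasp point (between the pads) lies 2 mm behind it (env.nose_length is the distance from the TCP to the fingertips, in m); z points along the fingers, y is the line along which they close (so a half turn about z gives the same grasp; the last joint's range is limited). The gripper opens to 94 mm and grips with 3 to 60 N. Pads are 16 mm wide; open, the fingers measure 119 mm over their backs; the gripper's body (75 mm by 177 mm) begins 78 mm behind the grasp point.
Start: joints at [1.051, 0.3, 1.521, -0, 1.321, -0.067], TCP at [0.241, 0.495, 0.222] pointing down, gripper open.
Joint ranges: [-3.03, 3.03], [-0.79, 2.21], [0.23, 2.52], [-1.04, 4.18], [0, 3.07], [-2.55, 2.55]. Speed limits (rad/s): [2.22, 2.22, 2.57, 3.14, 3.14, 3.14].

## Interface

Orientations are given as a unit quaternion [w, x, y, z].
In Python, from rig import status, viewer, order, env gives the robot as it stands.
- The arm moves only by the tool send_rows, never from a script. Its argument "moves" is one flat list of numbers, 5 for each row, row after row: the finger opening in m, from 0 to 0.094, then the shift along the tool's x, y, z in m, then the turn about the tool's z in degrees. In form: [gripper, x, y, z, twist, gripper, x, y, z, twist, ...]. A call has 1 to 5 rows; each row shifts and turns the commanded pose from where the row before left it, along the tool's axes as they then stand; what a row does not reach is not made up. A row lasts 1/10 s, in which the tool goes at most 50 mm and 8.59 degrees, less where a joint would pass 70% of its speed; a pose out of reach is approached as far as the arm can. A call is refused whole if a number of a shift passes 0.05 or a number of a turn 8.59, either way. A call with a gripper value outside its range is refused whole. The fingers move at their own pace and stop on an object; "grip_force" is the grip in N (left out, the last holds). Time passes only in rows, so rows that do not move let the fingers close. It gives the time, the measured TCP pose, the force, the opening and the grip force at its end, in the units of the state.
- status.sense(): the state, without advancing time (a new reading comes with each control period).
- viewer.camera(name): name is "scene" or "top"; returns a dict with "image" (384x512x3 uint8, blue, green, red), "camera_matrix" (3x3 intrinsics, pixels), "k1" (the pictures are not rectified: a ray, as slopes to the right and down, at radius r is drawn at 1 + k1 r^2 times it, then the intrinsics apply), "pose" (4x4, takes a point from camera to world coordinates). Camera axes: x right, y up, looking along -z (the intrinsics and any distortion apply to the point x, -y, -z); pixel columns grow to the right and rows downward; lengths in m; the calibration is good to about 2 mm. A picture is of the moment at which its call begins. There is no depth.
- order.hand_in(): hands the job in; it is judged then, once.
The state is a dict: "time": time; "joints": joint angles; "qd": joint speeds; "joint_efforts": joint torques, N m; "ee_pos": TCP position; "tcp_rot": TCP orientation; "ft_force": force on the tool from outside, world axes, zero at the start; "moment": the same for the moment, N m; "width": finger opening in m; "grasp_force": force on a finger pad.
Only numpy, scipy, OpenCV 4.12 (cv2) and the standard library are available. Lean on these libraries where they do the work, as an engineer would, in place of code of your own. Each camera call takes 0.05 s, during which the arm holds its last target. There are 200 camera calls.

## Working session

There is one attempt and no reset: what is moved stays moved. The work goes in short steps, Python scripts to look and compute and a tool call to move; the robot and the scene stay as the last step left them, time stands still between calls to the robot, and variables do not carry over. Pictures are saved under pics/ and viewed, at most 10 in all, crops included, and the job is handed in when it is done.

Besides the shell and the picture viewer there is one more tool, called after "Call:" by a JSON object that holds its "name" and its "arguments", one argument or row to a line. send_rows: Moves the arm, as the interface text tells. Its arguments: {"type":"object","properties":{"moves":{"type":"array","items":{"type":"number"}},"grip_force":{"type":"number"}},"required":["moves"]}

```bash
mkdir -p pics; ls
python3 - <<'E'
from rig import status, viewer, order, env
import cv2,numpy as np
s=status.sense();print(s['time'],s['ee_pos'],s['tcp_rot'],s['width'],env.nose_length)
ims=[]
for n in("scene","top"):
    d=viewer.camera(n);cv2.imwrite(f"pics/{n}0.png",d["image"]);print(n,d["camera_matrix"].tolist(),d["k1"],np.round(d["pose"],4).tolist())
    np.savez(f"{n}.npz",K=d["camera_matrix"],k1=d["k1"],P=d["pose"])
E
```

```text
pics
0.0 [0.24048143 0.49436536 0.22187163] [-1.63350329e-04  2.24433673e-01  9.74489195e-01 -5.54947593e-04] 0.09372167934767986 0.017
scene [[464.68025386853293, 0.0, 254.39833587759347], [0.0, 464.68025386853293, 193.04826977014378], [0.0, 0.0, 1.0]] -0.14003770361765777 [[0.2274, -0.7438, 0.6285, 1.3454], [0.9738, 0.1682, -0.1534, -0.2175], [0.0084, 0.6469, 0.7626, 1.1071], [0.0, 0.0, 0.0, 1.0]]
top [[485.6861734256358, 0.0, 243.06238405247905], [0.0, 485.6861734256358, 184.07246161291158], [0.0, 0.0, 1.0]] -0.1096127921368135 [[0.0388, 0.9731, -0.2271, 0.1354], [-0.9992, 0.0375, -0.01, 0.0062], [-0.0012, 0.2273, 0.9738, 1.5807], [0.0, 0.0, 0.0, 1.0]]
```

View pics/top0.png

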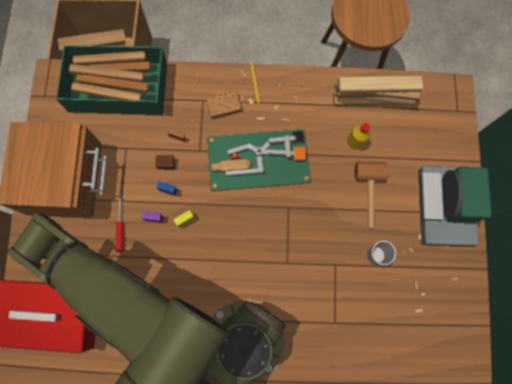

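View pics/scene0.png

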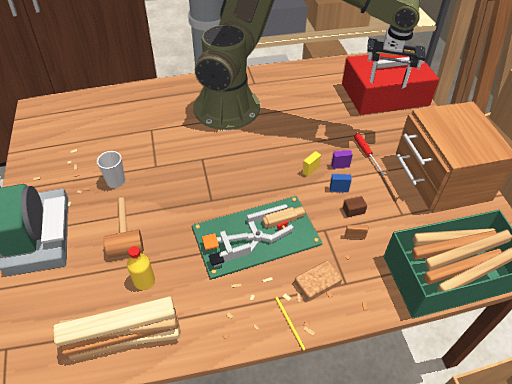

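The top view shows the green board at about (260,160), with the orange paddle at its right end (300,154) and the jaws to the left. Three blocks could be the packing: blue (166,187), purple (151,216) and yellow (184,218). Blue fits the description, and the purple and yellow ones are the look-alikes. I'll enlarge to confirm.

Run:
```python
import cv2
t=cv2.imread('pics/top0.png')[120:240,140:320]
s=cv2.imread('pics/scene0.png')[140:285,185:385]
cv2.imwrite('pics/t1.png',cv2.resize(t,(800,533),interpolation=cv2.INTER_CUBIC))
cv2.imwrite('pics/s1.png',cv2.resize(s,(800,580),interpolation=cv2.INTER_CUBIC))
```

```text
(no output)
```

View pics/t1.png

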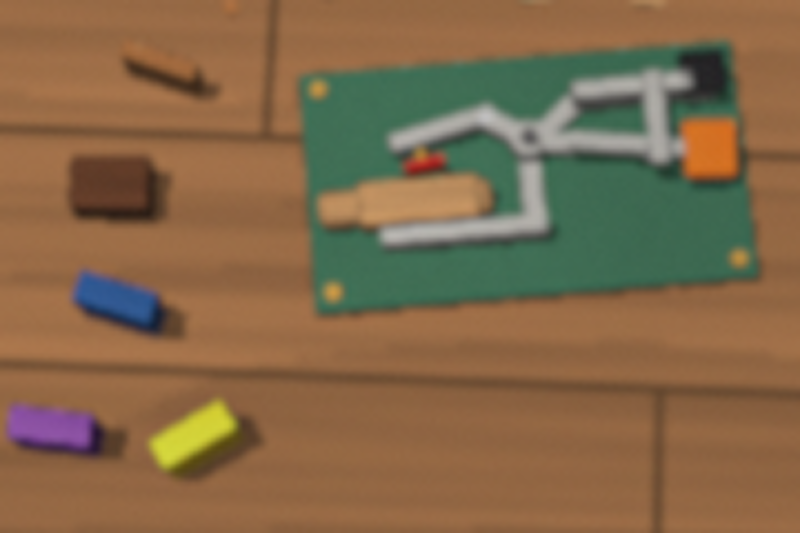

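View pics/s1.png

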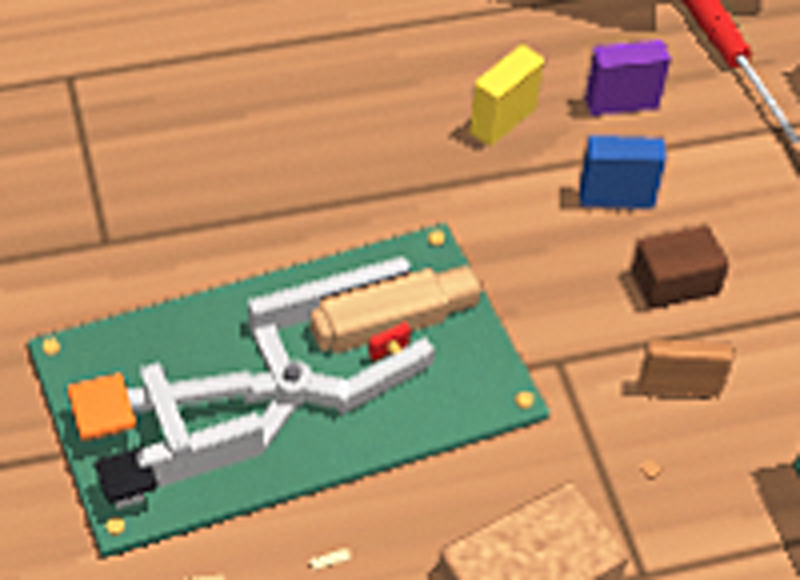

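The crops confirm it: the blue block stands upright at top-crop (117,300) and scene-crop (622,172). Its length runs roughly along the board, and the purple and yellow ones are clear of it. Next I fit the board and block poses using both cameras.

```bash
cat > h.py <<'E'
import numpy as np,cv2
from scipy.optimize import least_squares,minimize
C={n:dict(np.load(n+'.npz')) for n in('scene','top')}
def proj(n,X):
    c=C[n];p=(np.atleast_2d(X)-c['P'][:3,3])@c['P'][:3,:3]
    u=np.c_[p[:,0],-p[:,1]]/-p[:,2:];u=u*(1+c['k1']*(u**2).sum(1,keepdims=True))
    return u@np.diag(np.diag(c['K'])[:2])+c['K'][:2,2]
def T(p,X):
    X=np.asarray(X,float);c,s=np.cos(p[2]),np.sin(p[2])
    return np.c_[p[0]+c*X[:,0]-s*X[:,1],p[1]+s*X[:,0]+c*X[:,1],X[:,2]]
def box(a,b,h,z=0):return np.array([[i*a/2,j*b/2,z+k] for i in(-1,1) for j in(-1,1) for k in(0,h)])
def fit(masks,B,p0):
    def cost(p):
        t=0
        for n,m in masks.items():
            q=cv2.convexHull(((proj(n,T(p,B)))*16*4+24*4).astype(np.int32)) # 4x supersampled
            r=np.zeros((m.shape[0]*4,m.shape[1]*4),np.uint8);cv2.fillConvexPoly(r,q,1,shift=4+1-1)
            r=cv2.resize(r*255,(m.shape[1],m.shape[0]),interpolation=cv2.INTER_AREA)/255.
            t+=np.abs(r-m).sum()/m.sum()
        return t
    S=np.array([p0]+[np.array(p0)+d for d in np.diag([.01,.01,.15])])
    return minimize(cost,p0,method='Nelder-Mead',options=dict(initial_simplex=S,xatol=1e-4,fatol=1e-4))
def mask(im,lo,hi):
    m=cv2.inRange(cv2.cvtColor(im,cv2.COLOR_BGR2HSV),lo,hi)>0
    _,l,s,_=cv2.connectedComponentsWithStats(m.astype(np.uint8));return l,s
def ray(n,uv,z):
    return least_squares(lambda x:proj(n,[x[0],x[1],z])[0]-uv,[.5,.1]).x
E
python3 - <<'E'
from h import *
cl=np.array([[75,170,12],[75,-165,12],[-115,-165,12],[-115,170,12]])/1e3
f=lambda a,s,o:(np.array(a)+.5)/s-.5+o
t=f([[301,75],[732,42],[760,277],[318,315]],4.444,[140,120])
s=f([[548,408],[105,545],[28,345],[440,224]],4,[185,140])
r=least_squares(lambda p:np.r_[(proj('top',T(p,cl))-t).ravel(),(proj('scene',T(p,cl))-s).ravel()],[.6,0,0])
print('clamp',r.x,np.round(r.fun,1))
for n,q in(('top',t),('scene',s)):
    rr=least_squares(lambda p:(proj(n,T(p,cl))-q).ravel(),[.6,0,0]);print(n,rr.x)
np.save('clamp.npy',r.x)
M={}
for n,(u,v) in dict(top=(166,187),scene=(340,183)).items():
    im=cv2.imread(f'pics/{n}0.png');l,st=mask(im,(100,120,40),(120,255,255));M[n]=(l==l[v,u]).astype(float);print(n,st[l[v,u]])
p0=[*ray('top',[166,187],.06),0]
for k in (['top'],['scene'],['top','scene']):
    b=fit({n:M[n] for n in k},box(.024,.06,.06),p0)
    print(k,b.x,b.fun)
p=r.x
for nm,q in dict(paddle=[-18,-134,44],paddleopen=[-69,-116,44],gap=[-12,80,12],rack=[3,-95,54]).items():print(nm,T(p,[np.array(q)/1e3]),proj('top',T(p,[np.array(q)/1e3])),proj('scene',T(p,[np.array(q)/1e3])))
# orange centroid
for n in M:
    im=cv2.imread(f'pics/{n}0.png');l,st=mask(im,(8,200,150),(16,255,255));i=1+st[1:,4].argmax();ys,xs=np.where(l==i);print('orange',n,xs.mean(),ys.mean(),len(xs))
E
```

```text
clamp [ 0.61050533 -0.02700809  0.12897614] [-0.3 -0.1  0.5 -1.1  1.  -0.1  0.   0.2  1.   0.1 -0.7  1.5 -0.6 -1.9
  1.2 -1.7]
top [ 0.60964072 -0.02618961  0.12300551]
scene [ 0.61137549 -0.02765071  0.13413269]
top [157 182  19  12 130]
scene [330 174  21  18 323]
['top'] [ 0.4785766   0.27717241 -0.49211338] 0.5904675716440422
['scene'] [ 0.46992838  0.26751599 -0.48287056] 0.16147635524798154
['top', 'scene'] [ 0.47222625  0.26952393 -0.52838627] 0.9290734955568319
paddle [[ 0.60988976 -0.16221024  0.044     ]] [[300.07772465 151.99662426]] [[210.1617668  240.54145691]]
paddleopen [[ 0.55699822 -0.1509193   0.044     ]] [[296.47005576 167.30228775]] [[210.93517169 224.78916817]]
gap [[0.58831549 0.05078401 0.012     ]] [[235.58238942 158.54097474]] [[281.82601208 227.43045   ]]
rack [[ 0.6256992  -0.12083317  0.054     ]] [[287.93172308 146.03618417]] [[225.79126771 240.38846029]]
orange top 299.5981308411215 153.21495327102804 107
orange scene 212.0625 246.875 16
```

```bash
sed -i 's/+24\*4)/+24)/; s/shift=4+1-1/shift=4/' h.py
python3 - <<'E'
from h import *
cp=np.load('clamp.npy');M={};G={}
for n,(u,v) in dict(top=(166,187),scene=(340,183)).items():
    im=cv2.imread(f'pics/{n}0.png');l,st=mask(im,(100,120,30),(122,255,255));M[n]=(l==l[v,u]).astype(float)
    l,st=mask(im,(60,70,30),(95,255,255));u,v=np.round(proj(n,T(cp,[[-.09,-.1,.012]]))[0]).astype(int)
    g=(l==l[v,u]).astype(np.uint8);print(n,st[l[v,u]]);
    h=cv2.convexHull(np.argwhere(g)[:,::-1].astype(np.int32));z=np.zeros(g.shape,np.uint8);cv2.fillConvexPoly(z,h,1);G[n]=z.astype(float)
Bd=np.array([[x,y,z] for x in(-115,75) for y in(-165,170) for z in(0,12)])/1e3
p0=[*ray('top',[166,187],.06),-.2]
for k in (['top'],['scene'],['top','scene']):
    b=fit({n:M[n] for n in k},box(.024,.06,.06),p0);c=fit({n:G[n] for n in k},Bd,cp)
    print(k,'block',b.x,b.fun,'clamp',c.x,c.fun)
np.save('clamp.npy',c.x);np.save('block.npy',b.x)
p=c.x
for nm,q in dict(paddle=[-18,-134,44],gap=[-12,80,12]).items():
  X=T(p,[np.array(q)/1e3]);print(nm,X,proj('top',X),proj('scene',X))
for n in M:
    im=cv2.imread(f'pics/{n}0.png');l,st=mask(im,(5,150,120),(20,255,255));u,v=dict(top=(300,154),scene=(211,241))[n];ys,xs=np.where(l==l[v,u]);print('orange',n,xs.mean(),ys.mean(),len(xs))
E
```

```text
top [ 210  155  100   35 1827]
scene [ 192  196  130   83 3508]
['top'] block [ 0.47617062  0.2751888  -0.51362477] 0.5794570135746607 clamp [ 0.6121556  -0.02493392  0.13260081] 1.1028075205710617
['scene'] block [ 0.47528962  0.26944081 -0.48740735] 0.16494870393978026 clamp [ 0.61174339 -0.02781716  0.12094261] 0.025829127282738368
['top', 'scene'] block [ 0.47348193  0.27037379 -0.49011975] 0.7662123101205235 clamp [ 0.61233974 -0.02719279  0.12069554] 1.131628733524414
paddle [[ 0.61060465 -0.1623852   0.044     ]] [[300.13274657 151.79172992]] [[210.14316693 240.76141873]]
gap [[0.59079482 0.05078039 0.012     ]] [[235.61477937 157.8322986 ]] [[282.04917675 228.1027571 ]]
orange top 299.4868421052632 152.90131578947367 152
orange scene 209.8910891089109 241.18316831683168 202
```

Run:
```python
from h import *
ims=[]
M={}
for n,(u,v) in dict(top=(166,187),scene=(340,183)).items():
    im=cv2.imread(f'pics/{n}0.png')
    l,st=mask(im,(100,120,30),(125,255,255));M[n]=(l==l[v,u])
    c=cv2.resize(im[v-20:v+20,u-20:u+20],(400,400),interpolation=cv2.INTER_NEAREST)
    for p,col in (([.4753,.2694,-.487],(255,255,255)),([.4762,.2752,-.40],(0,255,255))):
        q=((proj(n,T(p,box(.024,.06,.06)))-[u-20,v-20]+.5)*10).astype(int)
        for i in range(8):
            for j in range(i):
                if bin(i^j).count('1')==1: cv2.line(c,q[i].tolist(),q[j].tolist(),col,1)
    ims.append(c)
cv2.imwrite('pics/ov.png',np.hstack(ims))
hsv=cv2.cvtColor(cv2.imread('pics/top0.png'),cv2.COLOR_BGR2HSV)
print(M['top'][178:198,154:180].astype(int))
```

```text
[[0 0 0 0 0 0 0 0 0 0 0 0 0 0 0 0 0 0 0 0 0 0 0 0 0 0]
 [0 0 0 0 0 0 0 0 0 0 0 0 0 0 0 0 0 0 0 0 0 0 0 0 0 0]
 [0 0 0 0 0 0 0 0 0 0 0 0 0 0 0 0 0 0 0 0 0 0 0 0 0 0]
 [0 0 0 0 0 0 0 0 0 0 0 0 0 0 0 0 0 0 0 0 0 0 0 0 0 0]
 [0 0 0 0 0 1 1 0 0 0 0 0 0 0 0 0 0 0 0 0 0 0 0 0 0 0]
 [0 0 0 0 1 1 1 1 1 1 0 0 0 0 0 0 0 0 0 0 0 0 0 0 0 0]
 [0 0 0 0 1 1 1 1 1 1 1 1 1 1 0 0 0 0 0 0 0 0 0 0 0 0]
 [0 0 0 0 1 1 1 1 1 1 1 1 1 1 1 1 1 0 0 0 0 0 0 0 0 0]
 [0 0 0 1 1 1 1 1 1 1 1 1 1 1 1 1 1 1 1 1 0 0 0 0 0 0]
 [0 0 0 0 1 1 1 1 1 1 1 1 1 1 1 1 1 1 1 1 1 0 0 0 0 0]
 [0 0 0 0 0 1 1 1 1 1 1 1 1 1 1 1 1 1 1 1 1 0 0 0 0 0]
 [0 0 0 0 0 0 1 1 1 1 1 1 1 1 1 1 1 1 1 1 1 1 0 0 0 0]
 [0 0 0 0 0 0 0 0 1 1 1 1 1 1 1 1 1 1 1 1 1 1 0 0 0 0]
 [0 0 0 0 0 0 0 0 0 0 0 0 1 1 1 1 1 1 1 1 1 1 0 0 0 0]
 [0 0 0 0 0 0 0 0 0 0 0 0 0 0 0 1 1 1 1 1 1 0 0 0 0 0]
 [0 0 0 0 0 0 0 0 0 0 0 0 0 0 0 0 0 0 1 1 1 0 0 0 0 0]
 [0 0 0 0 0 0 0 0 0 0 0 0 0 0 0 0 0 0 0 0 0 0 0 0 0 0]
 [0 0 0 0 0 0 0 0 0 0 0 0 0 0 0 0 0 0 0 0 0 0 0 0 0 0]
 [0 0 0 0 0 0 0 0 0 0 0 0 0 0 0 0 0 0 0 0 0 0 0 0 0 0]
 [0 0 0 0 0 0 0 0 0 0 0 0 0 0 0 0 0 0 0 0 0 0 0 0 0 0]]
```

View pics/ov.png

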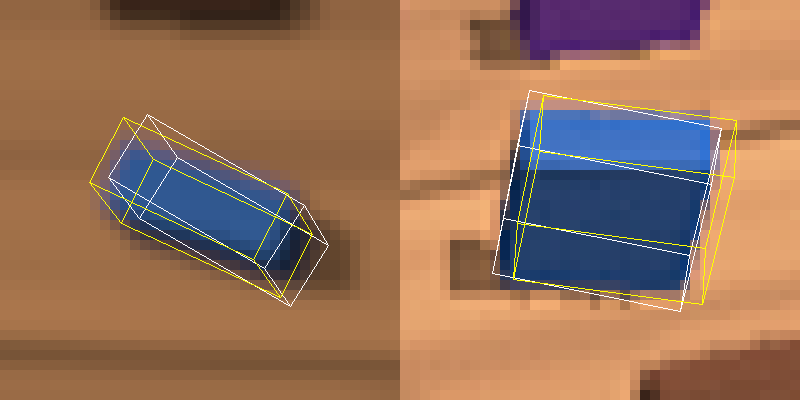

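Run:
```python
from h import *
u,v=340,183
f=lambda a,uu:(np.array(a,float))/10-.5+[uu-20,v-20]
s=(np.array([[522,110],[710,110],[710,170],[518,170],[690,290],[500,290]],float)-[400,0])/10-.5+[320,163]
X=np.array([[-12,-30,60],[-12,30,60],[12,30,60],[12,-30,60],[12,30,0],[12,-30,0]])/1e3
g=lambda p:(proj('scene',T(p,X))-s).ravel()
r=least_squares(g,[.47,.27,-.2]);print(r.x,np.round(r.fun,1))
# full-image mean of top mask vs silhouettes
im=cv2.imread('pics/top0.png');l,_=mask(im,(100,120,30),(125,255,255));m=(l==l[187,166]);a=np.argwhere(m)[:,::-1]
print('top centroid',a.mean(0),cv2.minAreaRect(a.astype(np.int32)))
B=box(.024,.06,.06)
for yaw in np.arange(-.5,0,.05):
    q=[r.x[0],r.x[1],yaw];h=cv2.convexHull(proj('top',T(q,B)).astype(np.float32));print(round(yaw,2),cv2.minAreaRect(h))
M={'top':m.astype(float)};im=cv2.imread('pics/scene0.png');l,_=mask(im,(100,120,30),(125,255,255));M['scene']=(l==l[183,340]).astype(float)
for p0 in (r.x,):
  for k in (['top'],['scene'],['top','scene']):
    b=fit({n:M[n] for n in k},B,p0);print(k,b.x,b.fun)
```

```text
[ 0.47530474  0.26831924 -0.23831133] [-0.6 -0.2 -0.2  0.   0.8 -0.2  0.6 -0.5 -0.4  0.5 -0.2  0.3]
top centroid [166.32307692 187.54615385] ((166.28900146484375, 187.53671264648438), (18.6776123046875, 7.183697700500488), 16.699243545532227)
-0.5 ((167.7293243408203, 187.54049682617188), (22.49355125427246, 9.329776763916016), 30.99253273010254)
-0.45 ((167.71932983398438, 187.54469299316406), (22.431251525878906, 9.540574073791504), 28.066020965576172)
-0.4 ((167.70947265625, 187.54954528808594), (22.357158660888672, 9.743988037109375), 25.149614334106445)
-0.35 ((167.69985961914062, 187.55514526367188), (22.271310806274414, 9.939611434936523), 22.243680953979492)
-0.3 ((167.6905059814453, 187.56137084960938), (22.17367172241211, 10.127089500427246), 19.34855079650879)
-0.25 ((167.68157958984375, 187.5683135986328), (22.064363479614258, 10.306144714355469), 16.46455192565918)
-0.2 ((167.67303466796875, 187.5758514404297), (21.943477630615234, 10.476512908935547), 13.591649055480957)
-0.15 ((167.66497802734375, 187.58399963378906), (21.81117820739746, 10.637981414794922), 10.729923248291016)
-0.1 ((167.657470703125, 187.59271240234375), (21.667644500732422, 10.79033374786377), 7.87915563583374)
-0.05 ((167.65049743652344, 187.60194396972656), (21.51308250427246, 10.933443069458008), 5.03917932510376)
['top'] [ 0.47765443  0.27618944 -0.50899861] 0.5880542986425339
['scene'] [ 0.47485992  0.26948199 -0.4711227 ] 0.1633703636253263
['top', 'scene'] [ 0.47429145  0.27063302 -0.4776474 ] 0.776867134565186
```

Pose estimates: clamp ≈ (0.611, -0.027, yaw 0.123), block ≈ (0.4755, 0.270, yaw -0.24). Moving starts now. This helper turns targets into tool-axis rows.

```bash
cat > plan.py <<'E'
import numpy as np
from rig import status
CL=np.array([.611,-.027,.123])
def cl(x,y):
    c,s=np.cos(CL[2]),np.sin(CL[2]);x,y=x/1e3,y/1e3
    return np.array([CL[0]+c*x-s*y,CL[1]+s*x+c*y])
def cur():
    s=status.sense();w,x,y,z=s['tcp_rot'];az=np.arctan2(2*(y*z+w*x)*0+1-2*(x*x+z*z),2*(x*y-w*z))
    return np.array(s['ee_pos']),np.degrees(az),s
def plan(p,az,tgt,taz,g,n=None,step=.048):
    tgt=np.array(tgt,float);d=tgt-p;dt=-(((taz-az)+180)%360-180)  # twist about down
    n=n or max(int(np.ceil(np.linalg.norm(d)/step)),int(np.ceil(abs(dt)/8.5)),1)
    out=[]
    for i in range(n):
        v=(tgt-p)/(n-i);a=np.radians(az);yx=np.array([np.cos(a),np.sin(a),0]);xx=np.array([-np.sin(a),np.cos(a),0])
        r=[round(v@xx,3),round(v@yx,3),round(-v[2],3)];t=round(dt/n,1)
        out+=[[g,*r,t]];p=p+xx*r[0]+yx*r[1]+[0,0,-r[2]];az-=t
    for i in range(0,n,5):print([float(x) for r in out[i:i+5] for x in r])
    return p,az
E
python3 - <<'E'
from plan import *
p,az,s=cur();print(p,az)
p,az=plan(p,az,[*cl(-28,-134),.12],7,0)
print(p,az)
E
```

```text
[0.24052824 0.49436647 0.22194112] 64.05606276844804
[0.0, -0.038, -0.027, 0.006, 3.6, 0.0, -0.04, -0.025, 0.006, 3.6, 0.0, -0.041, -0.022, 0.006, 3.6, 0.0, -0.043, -0.02, 0.006, 3.6, 0.0, -0.044, -0.017, 0.006, 3.6]
[0.0, -0.045, -0.014, 0.007, 3.6, 0.0, -0.045, -0.011, 0.006, 3.6, 0.0, -0.046, -0.008, 0.007, 3.6, 0.0, -0.046, -0.005, 0.006, 3.6, 0.0, -0.047, -0.003, 0.007, 3.6]
[0.0, -0.047, 0.0, 0.006, 3.6, 0.0, -0.047, 0.004, 0.007, 3.6, 0.0, -0.046, 0.006, 0.006, 3.6, 0.0, -0.046, 0.009, 0.007, 3.6, 0.0, -0.045, 0.012, 0.006, 3.6]
[0.0, -0.044, 0.016, 0.007, 3.6]
[ 0.59998978 -0.16298294  0.11994112] 6.456062768448026
```

Call:
{"name": "send_rows", "arguments": {
  "moves": [0.0,-0.038,-0.027,0.006,3.6,0.0,-0.04,-0.025,0.006,3.6,0.0,-0.041,-0.022,0.006,3.6,0.0,-0.043,-0.02,0.006,3.6,0.0,-0.044,-0.017,0.006,3.6]
}}

```text
time: 0.6
ee_pos: [0.3531, 0.2864, 0.1921]
tcp_rot: [-0.0, 0.375, 0.927, -0.0]
ft_force: [1.0, 1.0, 0.5]
width: 0.0574
grasp_force: 0.0
```

Call:
{"name": "send_rows", "arguments": {
  "moves": [0.0,-0.045,-0.014,0.007,3.6,0.0,-0.045,-0.011,0.006,3.6,0.0,-0.046,-0.008,0.007,3.6,0.0,-0.046,-0.005,0.006,3.6,0.0,-0.047,-0.003,0.007,3.6]
}}

```text
time: 1.1
ee_pos: [0.4655, 0.0815, 0.1592]
tcp_rot: [0.0, 0.516, 0.857, 0.0]
ft_force: [0.9, 0.4, 0.1]
width: 0.0171
grasp_force: 0.0
```

Call:
{"name": "send_rows", "arguments": {
  "moves": [0.0,-0.047,0.0,0.006,3.6,0.0,-0.047,0.004,0.007,3.6,0.0,-0.046,0.006,0.006,3.6,0.0,-0.046,0.009,0.007,3.6,0.0,-0.045,0.012,0.006,3.6]
}}

```text
time: 1.6
ee_pos: [0.5771, -0.1242, 0.1268]
tcp_rot: [-0.0, 0.643, 0.765, -0.0]
ft_force: [-0.1, 0.7, 0.4]
width: 0.0004
grasp_force: 0.0
```

Call:
{"name": "send_rows", "arguments": {
  "moves": [0.0,-0.044,0.016,0.007,3.6,0.0,0,0,0,0,0,0,0,0,0]
}}

```text
time: 1.9
ee_pos: [0.5997, -0.1632, 0.1194]
tcp_rot: [-0.001, 0.666, 0.746, -0.0]
ft_force: [0.3, -0.1, -0.3]
width: 0.0004
grasp_force: 0.0
```

Run:
```python
from plan import *
p,az,s=cur();print(s['time'],p,az,s['width'],s['ft_force'],s['joints'])
p,az=plan(p,az,[*cl(-28,-134),.075],7,0,n=3)
```

```text
1.9 [ 0.59966703 -0.16320579  0.11938321] 6.409042491636919 0.00041336107176437434 [ 0.26194432 -0.13724901 -0.25632935] [-3.24688207e-01  5.53696214e-01  1.40970770e+00  9.99299728e-05
  1.18001491e+00 -4.36584558e-01]
[0.0, -0.0, -0.0, 0.015, -0.2, 0.0, -0.0, -0.0, 0.015, -0.2, 0.0, -0.0, -0.0, 0.014, -0.2]
```

Call:
{"name": "send_rows", "arguments": {
  "moves": [0,0,0,0.025,0,0,0,0,0.025,0,0,0,0,0.006,0,0,0,0,0.003,0]
}}

```text
time: 2.3
ee_pos: [0.5999, -0.1618, 0.0616]
tcp_rot: [-0.0, 0.666, 0.746, -0.0]
ft_force: [0.0, -0.1, 0.6]
width: 0.0004
grasp_force: 0.0
```

Call:
{"name": "send_rows", "arguments": {
  "moves": [0,0,0,0.002,0,0,0,0,0.002,0,0,0,0,0.002,0,0,0,0,0.001,0]
}}

```text
time: 2.7
ee_pos: [0.6002, -0.1628, 0.0549]
tcp_rot: [0.0, 0.666, 0.746, 0.0]
ft_force: [-1.3, -0.6, 4.4]
width: 0.0004
grasp_force: 2.1
```

Call:
{"name": "send_rows", "arguments": {
  "moves": [0,0,0,0.002,0,0,0,0,0,0,0,0,0,0,0]
}}

```text
time: 3.0
ee_pos: [0.6001, -0.1628, 0.0526]
tcp_rot: [0.0, 0.666, 0.746, 0.0]
ft_force: [-3.1, -0.4, 5.4]
width: 0.0004
grasp_force: 2.6
```

```bash
cat > look.py <<'E'
import sys,cv2,numpy as np
from rig import viewer
def grab(tag,c=(205,120,330,200),c2=(185,190,325,280),view=True):
    o={}
    for n in('top','scene'):
        o[n]=viewer.camera(n)['image'];cv2.imwrite(f'pics/{n}_{tag}.png',o[n])
    a=o['top'][c[1]:c[3],c[0]:c[2]];b=o['scene'][c2[1]:c2[3],c2[0]:c2[2]]
    r=lambda i:cv2.resize(i,(400,int(400*i.shape[0]/i.shape[1])),interpolation=cv2.INTER_CUBIC)
    a,b=r(a),r(b);h=max(len(a),len(b));p=lambda i:cv2.copyMakeBorder(i,0,h-len(i),0,0,cv2.BORDER_CONSTANT)
    cv2.imwrite(f'pics/{tag}.png',np.hstack([p(a),p(b)]));return o
E
python3 - <<'E'
from look import *;from h import *
o=grab('rel')
for n,g in(('top',(297,160)),('scene',(210,232))):
    l,st=mask(o[n],(5,150,100),(20,255,255));k=[s for s in st[1:] if s[4]>20 and abs(s[0]+s[2]/2-g[0])<20 and abs(s[1]+s[3]/2-g[1])<25];print(n,k)
from plan import *;print(cur()[2]['ft_force'],cur()[0])
E
```

```text
top []
scene []
[-1.93261883 -0.45880246  5.25953067] [ 0.60010756 -0.16286747  0.05260122]
```

Call:
{"name": "send_rows", "arguments": {
  "moves": [0,0,0,0.002,0,0,0,0,0,0,0,0,0,0,0]
}}

```text
time: 3.4
ee_pos: [0.6002, -0.1628, 0.0504]
tcp_rot: [0.0, 0.666, 0.746, 0.0]
ft_force: [-0.4, -0.2, 1.0]
width: 0.0003
grasp_force: 0.0
```

Run:
```python
from look import *
grab('rel2')
from plan import *;print(cur()[2]['ft_force'],cur()[0])
```

```text
[ 0.85233261 -0.43699309  0.14889964] [ 0.59993885 -0.16268125  0.05009597]
```

View pics/rel2.png

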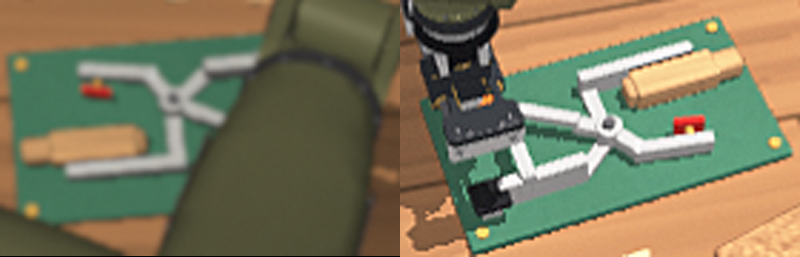

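The gap is wide open: in the left panel the pad at (97,90) is well clear of the blank at (85,145), and the force has dropped to zero. Next, the block.

Run:
```python
from plan import *
p,az,s=cur()
p,az=plan(p,az,[p[0],p[1],.15],az,0,n=3)
p,az=plan(p,az,[.4755,.270,.14],-14,.06)
p,az=plan(p,az,[.4755,.270,.054],-14,.06,n=3)
```

```text
[0.0, 0.0, 0.0, -0.033, -0.0, 0.0, 0.0, 0.0, -0.033, -0.0, 0.0, 0.0, 0.0, -0.034, -0.0]
[0.06, 0.044, -0.007, 0.001, 2.0, 0.06, 0.044, -0.009, 0.001, 2.0, 0.06, 0.044, -0.011, 0.001, 2.0, 0.06, 0.043, -0.012, 0.001, 2.0, 0.06, 0.043, -0.014, 0.001, 2.0]
[0.06, 0.043, -0.015, 0.001, 2.0, 0.06, 0.042, -0.017, 0.001, 2.0, 0.06, 0.041, -0.018, 0.001, 2.0, 0.06, 0.041, -0.019, 0.001, 2.0, 0.06, 0.04, -0.021, 0.001, 2.0]
[0.06, -0.0, 0.0, 0.029, 0.2, 0.06, -0.0, 0.0, 0.029, 0.2, 0.06, -0.0, 0.0, 0.028, 0.2]
```

Call:
{"name": "send_rows", "arguments": {
  "moves": [0,0,0,-0.033,0,0,0,0,-0.033,0,0,0,0,-0.034,0]
}}

```text
time: 3.8
ee_pos: [0.5998, -0.1626, 0.1511]
tcp_rot: [-0.001, 0.666, 0.746, -0.0]
ft_force: [0.4, 0.1, 0.1]
width: 0.0005
grasp_force: 0.0
```

Call:
{"name": "send_rows", "arguments": {
  "moves": [0.06,0.044,-0.007,0.001,2.0,0.06,0.044,-0.009,0.001,2.0,0.06,0.044,-0.011,0.001,2.0,0.06,0.043,-0.012,0.001,2.0,0.06,0.043,-0.014,0.001,2.0]
}}

```text
time: 4.3
ee_pos: [0.5369, 0.0546, 0.1453]
tcp_rot: [-0.0, 0.729, 0.684, -0.0]
ft_force: [1.2, -0.4, -0.2]
width: 0.0371
grasp_force: 0.0
```

Call:
{"name": "send_rows", "arguments": {
  "moves": [0.06,0.043,-0.015,0.001,2.0,0.06,0.042,-0.017,0.001,2.0,0.06,0.041,-0.018,0.001,2.0,0.06,0.041,-0.019,0.001,2.0,0.06,0.04,-0.021,0.001,2.0]
}}

```text
time: 4.8
ee_pos: [0.4747, 0.2721, 0.1403]
tcp_rot: [-0.0, 0.786, 0.618, -0.0]
ft_force: [1.0, -1.1, -0.0]
width: 0.06
grasp_force: 0.0
```

Call:
{"name": "send_rows", "arguments": {
  "moves": [0.06,0,0,0,0,0.06,0,0,0,0]
}}

```text
time: 5.0
ee_pos: [0.4751, 0.2709, 0.1401]
tcp_rot: [-0.0, 0.785, 0.62, -0.0]
ft_force: [-0.9, 0.1, -0.0]
width: 0.0601
grasp_force: 0.0
```

Run:
```python
from plan import *
from look import *
p,az,s=cur();print(p,az,s['width'])
plan(p,az,[.4755,.270,.054],-14,.06,n=3)
grab('ov2',(125,110,225,240),(300,140,390,250))
```

```text
[0.47513271 0.27090406 0.14010581] -13.417260283387277 0.06014265185756927
[0.06, -0.0, 0.0, 0.029, 0.2, 0.06, -0.0, 0.0, 0.029, 0.2, 0.06, -0.001, 0.001, 0.028, 0.2]
```

View pics/ov2.png

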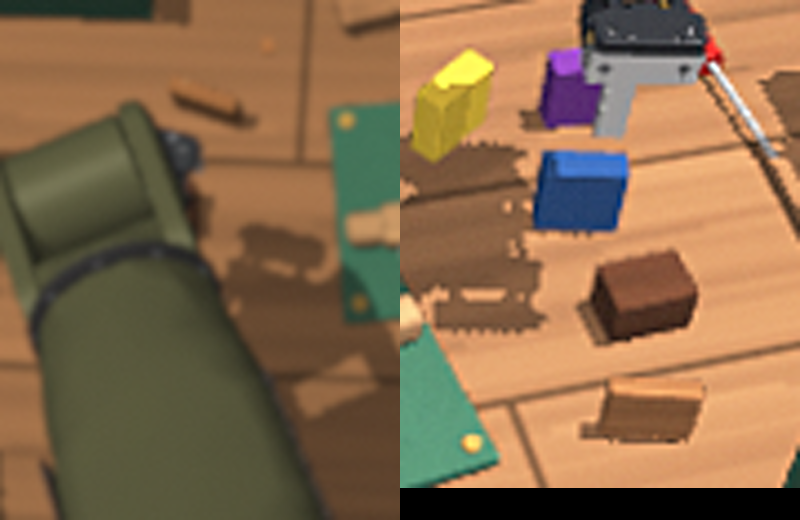

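The gripper is over the blue block at crop (583,190), and the purple and yellow blocks are clear of the fingers. Descending to grip.

Call:
{"name": "send_rows", "arguments": {
  "moves": [0.06,0,0,0.029,0.2,0.06,0,0,0.029,0.2,0.06,0,0,0.014,0.2,0.06,0,0,0.014,0,0.06,0,0,0,0]
}}

```text
time: 5.6
ee_pos: [0.4753, 0.2696, 0.0533]
tcp_rot: [-0.0, 0.789, 0.614, -0.001]
ft_force: [-1.2, 0.3, -1.0]
width: 0.06
grasp_force: 0.0
```

Call:
{"name": "send_rows", "arguments": {
  "moves": [0.015,0,0,0,0,0.015,0,0,0,0,0.015,0,0,0,0,0.015,0,0,0,0,0.015,0,0,0,0],
  "grip_force": 15
}}

```text
time: 6.1
ee_pos: [0.4756, 0.2705, 0.0548]
tcp_rot: [0.0, 0.789, 0.615, 0.0]
ft_force: [-2.0, 0.5, 3.5]
width: 0.0239
grasp_force: 15.0
```

Call:
{"name": "send_rows", "arguments": {
  "moves": [0.015,0,0,0,0,0.015,0,0,0,0]
}}

```text
time: 6.3
ee_pos: [0.4756, 0.2705, 0.0548]
tcp_rot: [-0.0, 0.789, 0.615, 0.0]
ft_force: [-2.4, 0.0, 5.0]
width: 0.0242
grasp_force: 15.0
```

Run:
```python
from plan import *
p,az,s=cur();print(s['width'],az)
p,az=plan(p,az,[p[0],p[1],.15],az,.015,n=3)
p,az=plan(p,az,[*cl(-6,80),.15],7.05,.015,n=8)
p,az=plan(p,az,[*cl(-6,80),.08],7.05,.015,n=3)
```

```text
0.02423262773299653 -14.13906640257288
[0.015, 0.0, 0.0, -0.032, -0.0, 0.015, 0.0, 0.0, -0.032, -0.0, 0.015, 0.0, 0.0, -0.031, -0.0]
[0.015, -0.023, 0.021, -0.0, -2.6, 0.015, -0.024, 0.02, -0.0, -2.6, 0.015, -0.025, 0.019, -0.0, -2.6, 0.015, -0.025, 0.018, -0.0, -2.6, 0.015, -0.026, 0.017, -0.0, -2.6]
[0.015, -0.027, 0.015, -0.0, -2.6, 0.015, -0.028, 0.014, -0.0, -2.6, 0.015, -0.028, 0.014, -0.0, -2.6]
[0.015, -0.0, -0.0, 0.023, -0.1, 0.015, -0.0, -0.0, 0.023, -0.1, 0.015, -0.0, -0.0, 0.024, -0.1]
```

Call:
{"name": "send_rows", "arguments": {
  "moves": [0.015,0,0,-0.032,0,0.015,0,0,-0.032,0,0.015,0,0,-0.031,0]
}}

```text
time: 6.6
ee_pos: [0.4754, 0.2702, 0.1505]
tcp_rot: [0.0, 0.789, 0.615, -0.0]
ft_force: [0.4, 0.3, -0.2]
width: 0.0241
grasp_force: 15.0
```

Call:
{"name": "send_rows", "arguments": {
  "moves": [0.015,-0.023,0.021,0,-2.6,0.015,-0.024,0.02,0,-2.6,0.015,-0.025,0.019,0,-2.6,0.015,-0.025,0.018,0,-2.6,0.015,-0.026,0.017,0,-2.6]
}}

```text
time: 7.1
ee_pos: [0.5508, 0.1326, 0.1492]
tcp_rot: [-0.0, 0.713, 0.701, -0.0]
ft_force: [-0.1, -0.9, -0.3]
width: 0.0238
grasp_force: 15.0
```

Call:
{"name": "send_rows", "arguments": {
  "moves": [0.015,-0.027,0.015,0,-2.6,0.015,-0.028,0.014,0,-2.6,0.015,-0.028,0.014,0,-2.6,0.015,0,0,0,0,0.015,0,0,0,0]
}}

```text
time: 7.6
ee_pos: [0.5953, 0.0517, 0.1489]
tcp_rot: [-0.0, 0.665, 0.746, -0.0]
ft_force: [-0.6, 0.5, -0.4]
width: 0.0239
grasp_force: 15.0
```

Run:
```python
from plan import *
from look import *
p,az,s=cur();print(p,az,s['width'],s['ft_force'])
grab('ov3',(195,110,325,200),(185,160,345,290))
p,az=plan(p,az,[*cl(-6,80),.08],7.05,.015,n=3)
```

```text
[0.59534229 0.05171703 0.14893648] 6.56588202432176 0.02390970165221648 [-0.56566741  0.50701889 -0.42411312]
[0.015, -0.0, -0.0, 0.023, -0.2, 0.015, -0.0, -0.0, 0.023, -0.2, 0.015, -0.0, -0.0, 0.023, -0.2]
```

View pics/ov3.png

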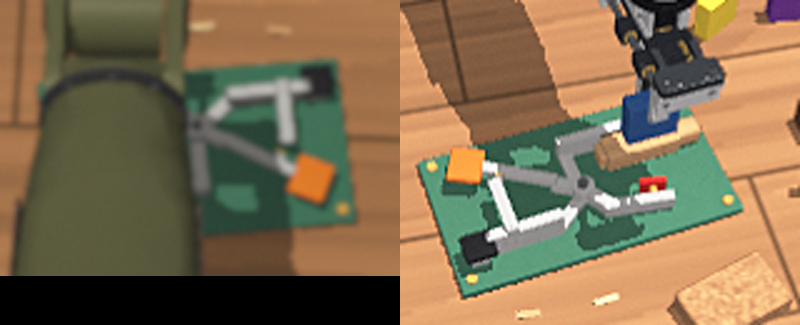

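The jaws are open: the right panel shows the paddle swung out at (465,165) and the pad at (650,185). The block is held over the gap. A quick numeric check of the clamp pose from the paddle and blank before lowering.

Run:
```python
from h import *
from plan import cl
I={n:cv2.imread(f'pics/{n}_ov3.png') for n in('top','scene')}
for n in I:
    l,st=mask(I[n],(8,150,100),(20,255,255));X=[*cl(-69,-116),.044];g=proj(n,X)[0]
    i=l[int(g[1]),int(g[0])];a=np.argwhere(l==i)[:,::-1];print(n,g,a.mean(0),len(a))
print(ray('top',np.argwhere(mask(I['top'],(8,150,100),(20,255,255))[0]==0).mean(0)*0+[296.5,167.5],.044))
# pad / blank in scene0
s0=I['scene'];hsv=cv2.cvtColor(s0,cv2.COLOR_BGR2HSV)
m=(cv2.inRange(hsv,(0,170,80),(5,255,255))|cv2.inRange(hsv,(174,170,80),(180,255,255)))
a=np.argwhere(m[200:260,250:330]>0)[:,::-1]+[250,200];print('red',a.mean(0),a.min(0),a.max(0),'pred pad face open',proj('scene',[[*cl(15,65),.037],[*cl(15,95),.037],[*cl(15,65),.017]]))
s=cv2.imread('pics/scene0.png');h=cv2.cvtColor(s,cv2.COLOR_BGR2HSV)
```

```text
top [296.36868488 167.37051494] [295.7607362  168.06134969] 163
scene [211.03512039 224.70081508] [210.70769231 225.96923077] 195
[ 0.55633048 -0.15102638]
red [285.23913043 232.95652174] [281 231] [290 236] pred pad face open [[281.16289333 231.20272663]
 [290.9148248  228.2711037 ]
 [280.79149862 235.27694879]]
```

Call:
{"name": "send_rows", "arguments": {
  "moves": [0.015,0,0,0.024,-0.2,0.015,0,0,0.024,-0.2,0.015,0,0,0.024,0,0.015,0,0,0.006,0,0.015,0,0,0.003,0]
}}

```text
time: 8.2
ee_pos: [0.5953, 0.0527, 0.0684]
tcp_rot: [-0.0, 0.662, 0.75, -0.0]
ft_force: [-0.2, -0.2, 0.5]
width: 0.024
grasp_force: 15.0
```

Call:
{"name": "send_rows", "arguments": {
  "moves": [0.015,0,0,0.001,0,0.015,0,0,0,0,0.015,0,0,0,0]
}}

```text
time: 8.5
ee_pos: [0.5959, 0.052, 0.0684]
tcp_rot: [0.001, 0.662, 0.749, 0.0]
ft_force: [0.1, 0.0, -0.7]
width: 0.0239
grasp_force: 15.0
```

Call:
{"name": "send_rows", "arguments": {
  "moves": [0.015,0,0,0.001,0,0.015,0,0,0.001,0,0.015,0,0,0,0]
}}

```text
time: 8.8
ee_pos: [0.5957, 0.052, 0.0666]
tcp_rot: [0.0, 0.662, 0.749, 0.0]
ft_force: [-5.3, -1.2, 9.8]
width: 0.0238
grasp_force: 15.0
```

Call:
{"name": "send_rows", "arguments": {
  "moves": [0.015,0,0,-0.001,0,0.03,0,0,0,0,0.05,0,0,0,0,0.055,0,0,0,0,0.055,0,0,0,0]
}}

```text
time: 9.3
ee_pos: [0.5955, 0.052, 0.0663]
tcp_rot: [-0.0, 0.662, 0.749, -0.0]
ft_force: [0.0, 0.5, -1.1]
width: 0.0505
grasp_force: 0.0
```

Call:
{"name": "send_rows", "arguments": {
  "moves": [0.055,0,0,-0.02,0,0.055,0,0,-0.04,0,0.055,0,0,-0.04,0]
}}

```text
time: 9.6
ee_pos: [0.5951, 0.052, 0.1672]
tcp_rot: [-0.001, 0.662, 0.749, -0.001]
ft_force: [-0.0, 0.5, -0.1]
width: 0.0546
grasp_force: 0.0
```

Run:
```python
from plan import *
p,az,s=cur();print(p,az)
p,az=plan(p,az,[*cl(-115,-125),.16],7.05,0)
```

```text
[0.59509505 0.05196584 0.16721845] 7.0542079446470245
[0.0, -0.041, -0.022, 0.001, 0.0, 0.0, -0.041, -0.022, 0.002, 0.0, 0.0, -0.041, -0.022, 0.001, 0.0, 0.0, -0.041, -0.021, 0.002, 0.0, 0.0, -0.041, -0.022, 0.001, 0.0]
```

Call:
{"name": "send_rows", "arguments": {
  "moves": [0.0,-0.041,-0.023,0.001,0.0,0.0,-0.041,-0.023,0.002,0.0,0.0,-0.041,-0.022,0.001,0.0,0.0,-0.041,-0.022,0.002,0.0,0.0,-0.041,-0.023,0.001,0.0]
}}

```text
time: 10.1
ee_pos: [0.5076, -0.1668, 0.1595]
tcp_rot: [0.0, 0.662, 0.749, 0.0]
ft_force: [0.8, -0.5, 0.4]
width: 0.0183
grasp_force: 0.0
```

Call:
{"name": "send_rows", "arguments": {
  "moves": [0,0,0,0,0,0,0,0,0,0]
}}

```text
time: 10.3
ee_pos: [0.5083, -0.166, 0.1595]
tcp_rot: [0.0, 0.663, 0.749, 0.0]
ft_force: [0.5, -0.3, 0.5]
width: 0.0025
grasp_force: 0.0
```

Run:
```python
from plan import *
from look import *
from h import mask
o=grab('ov4',(195,110,325,200),(185,160,345,290))
p,az,s=cur();d=p[:2]-CL[:2];c,n=np.cos(CL[2]),np.sin(CL[2]);print(p,az,'clamp',c*d[0]+n*d[1],-n*d[0]+c*d[1],s['width'])
```

```text
[ 0.50891494 -0.16458448  0.15949162] 7.100005074339271 clamp -0.11819405825008666 -0.12402020575448307 0.0007181562600421001
```

View pics/ov4.png

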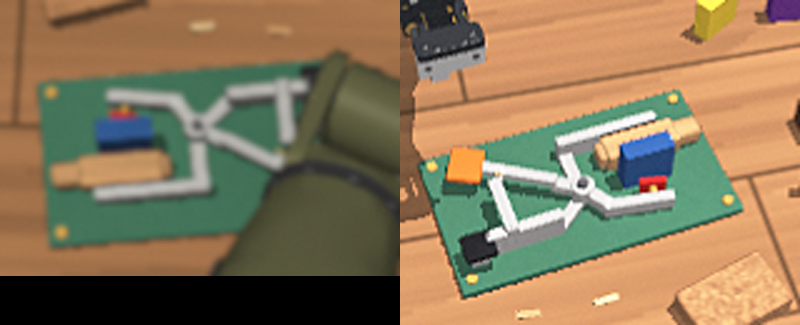

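The block stands between the blank and the red pad: left panel, block (124,132), pad (122,113). Lowering outside the paddle and pushing it shut.

Call:
{"name": "send_rows", "arguments": {
  "moves": [0,0,0,0.04,0,0,0,0,0.04,0,0,0,0,0.031,0,0,0,0,0,0]
}}

```text
time: 10.8
ee_pos: [0.5071, -0.1634, 0.0449]
tcp_rot: [-0.003, 0.662, 0.75, -0.001]
ft_force: [-0.4, -0.6, -0.0]
width: 0.0006
grasp_force: 0.0
```

Call:
{"name": "send_rows", "arguments": {
  "moves": [0,0,0.008,0,0,0,0,0.006,0,0,0,0,0.006,0,0,0,0,0.006,0,0]
}}

```text
time: 11.2
ee_pos: [0.5349, -0.1625, 0.0501]
tcp_rot: [0.0, 0.662, 0.749, -0.001]
ft_force: [-18.2, -11.5, 0.3]
width: 0.0005
grasp_force: 10.1
```

Call:
{"name": "send_rows", "arguments": {
  "moves": [0,0,0,0,0,0,0,0,0,0]
}}

```text
time: 11.4
ee_pos: [0.5354, -0.1621, 0.0501]
tcp_rot: [0.001, 0.662, 0.749, 0.0]
ft_force: [-1.7, -0.1, 1.9]
width: 0.0006
grasp_force: 1.5
```

Dynamic only. I'll continue slowly.

Call:
{"name": "send_rows", "arguments": {
  "moves": [0,0,0.003,0,0,0,0,0.003,0,0,0,0,0.003,0,0,0,0,0.003,0,0]
}}

```text
time: 11.8
ee_pos: [0.5466, -0.1608, 0.0487]
tcp_rot: [0.0, 0.662, 0.749, -0.0]
ft_force: [-4.5, -2.1, 4.1]
width: 0.0005
grasp_force: 3.0
```

Call:
{"name": "send_rows", "arguments": {
  "moves": [0,0,0,0,0,0,0,0,0,0]
}}

```text
time: 12.0
ee_pos: [0.5463, -0.1606, 0.0484]
tcp_rot: [-0.0, 0.662, 0.749, 0.0]
ft_force: [-3.7, -0.9, 3.6]
width: 0.0005
grasp_force: 2.5
```

Call:
{"name": "send_rows", "arguments": {
  "moves": [0,0,0.002,0,0,0,0,0.002,0,0,0,0,0.002,0,0,0,0,0,0,0]
}}

```text
time: 12.4
ee_pos: [0.552, -0.16, 0.0484]
tcp_rot: [-0.0, 0.662, 0.749, -0.0]
ft_force: [-5.7, -1.3, 4.1]
width: 0.0004
grasp_force: 3.5
```

Call:
{"name": "send_rows", "arguments": {
  "moves": [0,0,0.002,0,0,0,0,0,0,0]
}}

```text
time: 12.6
ee_pos: [0.5539, -0.1597, 0.0483]
tcp_rot: [-0.0, 0.662, 0.749, -0.0]
ft_force: [-7.5, -2.4, 4.1]
width: 0.0002
grasp_force: 3.8
```

Call:
{"name": "send_rows", "arguments": {
  "moves": [0,0,0.002,0,0,0,0,0.001,0,0,0,0,0,0,0,0,0,0,0,0]
}}

```text
time: 13.0
ee_pos: [0.5565, -0.1594, 0.0482]
tcp_rot: [-0.001, 0.662, 0.749, -0.001]
ft_force: [-7.5, -2.1, 4.6]
width: 0.0005
grasp_force: 4.4
```

Call:
{"name": "send_rows", "arguments": {
  "moves": [0,0,0.002,0,0,0,0,0,0,0,0,0,0,0,0]
}}

```text
time: 13.3
ee_pos: [0.5583, -0.1591, 0.0482]
tcp_rot: [-0.001, 0.662, 0.749, -0.001]
ft_force: [-9.8, -2.7, 3.8]
width: 0.0003
grasp_force: 4.8
```

Run:
```python
from plan import *
p,az,s=cur();d=p[:2]-CL[:2];c,n=np.cos(CL[2]),np.sin(CL[2]);print(p,'clamp',c*d[0]+n*d[1],-n*d[0]+c*d[1],s['ft_force'])
```

```text
[ 0.55834471 -0.15910958  0.04815651] clamp -0.06846601353322793 -0.12465121843293249 [-9.77148303 -2.6924783   3.80396748]
```

The upward reaction on the tool suggests the finger is dragging the paddle down a little. I'll raise the tool slightly so the teeth engage, then look at the force.

Call:
{"name": "send_rows", "arguments": {
  "moves": [0,0,0,-0.001,0,0,0,0,-0.001,0,0,0,0,-0.001,0,0,0,0,0,0]
}}

```text
time: 13.7
ee_pos: [0.5585, -0.1587, 0.0512]
tcp_rot: [-0.001, 0.662, 0.749, -0.0]
ft_force: [-6.2, 1.0, 3.2]
width: 0.0007
grasp_force: 3.8
```

Call:
{"name": "send_rows", "arguments": {
  "moves": [0,0,0,-0.001,0,0,0,0,-0.001,0,0,0,0,0,0]
}}

```text
time: 14.0
ee_pos: [0.5587, -0.1587, 0.0532]
tcp_rot: [-0.001, 0.662, 0.749, -0.0]
ft_force: [-6.2, 1.2, 2.2]
width: 0.0005
grasp_force: 3.2
```

Call:
{"name": "send_rows", "arguments": {
  "moves": [0,0,0,-0.001,0,0,0,0,-0.001,0,0,0,0.001,0,0,0,0,0,0,0]
}}

```text
time: 14.4
ee_pos: [0.5596, -0.1588, 0.0551]
tcp_rot: [-0.001, 0.662, 0.749, -0.0]
ft_force: [-6.7, -1.4, 3.6]
width: 0.0007
grasp_force: 3.4
```

Call:
{"name": "send_rows", "arguments": {
  "moves": [0,0,-0.001,0,0,0,0,-0.001,0,0,0,0,0,0,0]
}}

```text
time: 14.7
ee_pos: [0.5579, -0.1589, 0.0552]
tcp_rot: [-0.0, 0.662, 0.749, -0.0]
ft_force: [-3.4, 0.7, 2.5]
width: 0.0005
grasp_force: 2.4
```

Call:
{"name": "send_rows", "arguments": {
  "moves": [0,0,-0.001,0,0,0,0,-0.002,0,0,0,0,0,0,0]
}}

```text
time: 15.0
ee_pos: [0.5551, -0.1595, 0.0555]
tcp_rot: [0.0, 0.662, 0.749, 0.0]
ft_force: [-3.4, 1.7, 2.9]
width: 0.0005
grasp_force: 2.0
```

Run:
```python
from h import *
from rig import viewer
from plan import cl
im=viewer.camera('scene')['image'];cv2.imwrite('pics/scene_5.png',im)
hsv=cv2.cvtColor(im,cv2.COLOR_BGR2HSV)
def cen(m,x0,y0,x1,y1):
    a=np.argwhere(m[y0:y1,x0:x1]>0)[:,::-1]+[x0,y0];return a.mean(0),len(a),a.min(0),a.max(0)
print('orange',cen(cv2.inRange(hsv,(8,150,60),(20,255,255)),190,205,235,260))
red=cv2.inRange(hsv,(0,170,60),(5,255,255))|cv2.inRange(hsv,(174,170,60),(180,255,255))
print('red',cen(red,250,200,330,260))
a=.0836
for th in(.14,.165,.19,.22,.27,.3):
    r=135.2;q=[*cl(-r*np.sin(a+th),-r*np.cos(a+th)),.044];print(th,proj('scene',q))
c=np.vstack([im[195:265,180:330]]);cv2.imwrite('pics/v5.png',cv2.resize(c,(750,350),interpolation=cv2.INTER_CUBIC))
```

```text
orange (array([208.71428571, 234.24175824]), 182, array([196, 205]), array([218, 253]))
red (array([284.34090909, 228.43181818]), 44, array([280, 225]), array([289, 232]))
0.14 [[209.64941622 236.88213883]]
0.165 [[209.58141449 235.89127897]]
0.19 [[209.54393225 234.90123375]]
0.22 [[209.53906173 233.71513325]]
0.27 [[209.6275031  231.74578892]]
0.3 [[209.73801191 230.57037827]]
```

View pics/v5.png

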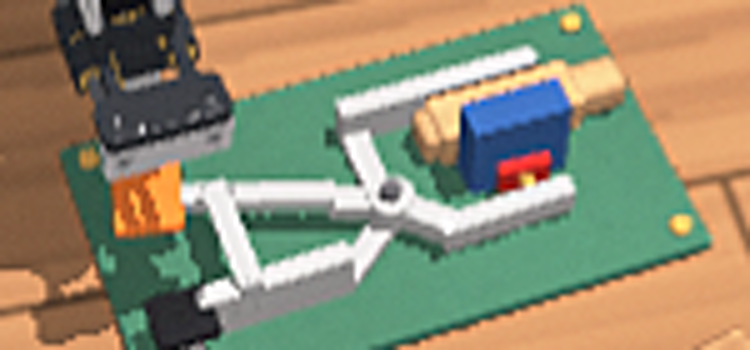

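The paddle at (150,200) is around 0.2 rad and the pad touches the block. The finger still loads the paddle, so I'll back away and see if it holds.

Call:
{"name": "send_rows", "arguments": {
  "moves": [0,0,-0.002,0,0,0,0,-0.002,0,0,0,0,0,0,0]
}}

```text
time: 15.35
ee_pos: [0.5511, -0.1601, 0.0555]
tcp_rot: [0.0, 0.662, 0.749, 0.0]
ft_force: [-1.1, 0.8, 2.5]
width: 0.0005
grasp_force: 1.7
```

Call:
{"name": "send_rows", "arguments": {
  "moves": [0,0,-0.005,0,0,0,0,-0.008,0,0,0,0,0,0,0]
}}

```text
time: 15.65
ee_pos: [0.5372, -0.1618, 0.0553]
tcp_rot: [-0.0, 0.662, 0.749, -0.0]
ft_force: [-4.4, -0.4, 1.3]
width: 0.0005
grasp_force: 1.7
```

```bash
cat > m.py <<'E'
from h import *
from rig import viewer
im=viewer.camera('scene')['image']
import time;cv2.imwrite(f'pics/sc_{int(time.time())}.png',im)
hsv=cv2.cvtColor(im,cv2.COLOR_BGR2HSV)
def cen(m,x0,y0,x1,y1):
    _,l,st,c=cv2.connectedComponentsWithStats(m[y0:y1,x0:x1]);i=1+st[1:,4].argmax();return c[i]+[x0,y0],st[i]+[x0,y0,0,0,0]
print('orange',cen(cv2.inRange(hsv,(8,150,60),(20,255,255)),190,205,235,265))
red=cv2.inRange(hsv,(0,170,60),(5,255,255))|cv2.inRange(hsv,(174,170,60),(180,255,255))
print('red',cen(red,250,200,330,260))
print('blue',cen(cv2.inRange(hsv,(100,120,30),(125,255,255)),255,195,315,245))
E
python3 m.py
```

```text
orange (array([209.75      , 230.63541667]), array([203, 224,  15,  14, 192]))
red (array([284.48979592, 230.30612245]), array([280, 227,  11,   8,  49]))
blue (array([282.1120944 , 221.14159292]), array([272, 211,  22,  23, 339]))
```

The paddle followed the finger back out, to about 0.33 rad. The tapered finger nose was wedging it down. I'll back off fully and push lower, with the straight part of the finger.

Call:
{"name": "send_rows", "arguments": {
  "moves": [0,0,-0.015,0,0,0,0,-0.017,0,0,0,0,0,0,0,0,0,0,0.01,0,0,0,0,0.011,0]
}}

```text
time: 16.2
ee_pos: [0.5074, -0.1656, 0.0339]
tcp_rot: [0.001, 0.662, 0.749, 0.0]
ft_force: [-0.3, -0.2, 0.5]
width: 0.0005
grasp_force: 0.0
```

Call:
{"name": "send_rows", "arguments": {
  "moves": [0,0,0,0,0,0,0,0,0,0]
}}

```text
time: 16.4
ee_pos: [0.5066, -0.1654, 0.0338]
tcp_rot: [-0.001, 0.662, 0.749, -0.0]
ft_force: [-1.4, 0.3, -0.4]
width: 0.0004
grasp_force: 0.0
```

```bash
python3 m.py
python3 - <<'E'
from plan import *
p,az,s=cur();d=p[:2]-CL[:2];c,n=np.cos(CL[2]),np.sin(CL[2]);print(p,'clamp',c*d[0]+n*d[1],-n*d[0]+c*d[1],s['ft_force'])
E
```

```text
orange (array([210.85789474, 226.06315789]), array([203, 219,  16,  15, 190]))
red (array([285.26666667, 232.93333333]), array([281, 231,  10,   6,  45]))
blue (array([282.29972752, 221.69209809]), array([272, 211,  22,  23, 367]))
[ 0.50675969 -0.16549679  0.03421994] clamp -0.12044496218321282 -0.1246611935288448 [0.58112899 0.48279337 0.71312806]
```

Call:
{"name": "send_rows", "arguments": {
  "moves": [0,0,0.008,0,0,0,0,0.004,0,0,0,0,0.004,0,0,0,0,0.004,0,0,0,0,0.004,0,0]
}}

```text
time: 16.95
ee_pos: [0.5303, -0.1628, 0.0343]
tcp_rot: [-0.0, 0.662, 0.749, -0.0]
ft_force: [-4.5, -2.2, -0.5]
width: 0.0002
grasp_force: 2.4
```

Call:
{"name": "send_rows", "arguments": {
  "moves": [0,0,0.003,0,0,0,0,0.003,0,0,0,0,0.003,0,0,0,0,0.003,0,0,0,0,0,0,0]
}}

```text
time: 17.45
ee_pos: [0.542, -0.1609, 0.034]
tcp_rot: [-0.001, 0.662, 0.749, -0.0]
ft_force: [-3.0, -0.7, -1.8]
width: 0.0003
grasp_force: 1.9
```

Call:
{"name": "send_rows", "arguments": {
  "moves": [0,0,0.003,0,0,0,0,0.003,0,0,0,0,0.002,0,0,0,0,0.002,0,0,0,0,0,0,0]
}}

```text
time: 17.95
ee_pos: [0.5513, -0.16, 0.0339]
tcp_rot: [-0.001, 0.662, 0.749, -0.001]
ft_force: [-9.5, -2.0, 0.1]
width: 0.0005
grasp_force: 4.2
```

Call:
{"name": "send_rows", "arguments": {
  "moves": [0,0,0.002,0,0,0,0,0.001,0,0,0,0,0,0,0]
}}

```text
time: 18.25
ee_pos: [0.553, -0.1598, 0.0332]
tcp_rot: [-0.003, 0.662, 0.749, -0.002]
ft_force: [-14.4, -6.5, -1.9]
width: 0.0
grasp_force: 7.4
```

```bash
python3 m.py
```

```text
orange (array([209.63414634, 238.26829268]), array([203, 233,  14,  11, 123]))
red (array([284.29268293, 228.        ]), array([280, 225,  10,   8,  41]))
blue (array([281.93333333, 220.7968254 ]), array([272, 211,  22,  23, 315]))
```

Call:
{"name": "send_rows", "arguments": {
  "moves": [0,0,-0.001,0,0,0,0,-0.002,0,0,0,0,-0.003,0,0,0,0,0,0,0]
}}

```text
time: 18.7
ee_pos: [0.5495, -0.1603, 0.0347]
tcp_rot: [0.0, 0.662, 0.749, 0.0]
ft_force: [-1.0, 0.3, 0.1]
width: 0.0005
grasp_force: 0.4
```

Call:
{"name": "send_rows", "arguments": {
  "moves": [0,0,-0.005,0,0,0,0,-0.01,0,0,0,0,-0.01,0,0,0,0,0,0,0]
}}

```text
time: 19.1
ee_pos: [0.5232, -0.1636, 0.0345]
tcp_rot: [-0.0, 0.662, 0.749, -0.0]
ft_force: [-0.9, 0.7, -0.6]
width: 0.0005
grasp_force: 0.0
```

```bash
python3 m.py
```

```text
orange (array([209.31937173, 234.84293194]), array([202, 228,  16,  15, 191]))
red (array([284.35555556, 228.22222222]), array([280, 225,  10,   8,  45]))
blue (array([281.96202532, 220.81962025]), array([272, 211,  22,  23, 316]))
```

It holds: the finger reads zero force and the paddle sits at the 0.22 tooth (the model gives 233.7, measured about 233.5–234 after bias). Lifting clear, then a final check.

Call:
{"name": "send_rows", "arguments": {
  "moves": [0,0,-0.01,-0.03,0,0,0,0,-0.04,0,0,0,0,-0.04,0,0,0,0,0,0,0,0,0,0,0]
}}

```text
time: 19.65
ee_pos: [0.5148, -0.1647, 0.1449]
tcp_rot: [0.001, 0.662, 0.749, 0.0]
ft_force: [-0.4, -0.6, -0.3]
width: 0.0004
grasp_force: 0.0
```

```bash
python3 m.py
python3 - <<'E'
from h import *
from plan import cl,CL,cur
import glob
print(cur()[2]['time'],cur()[2]['ft_force'])
f=sorted(glob.glob('pics/sc_*'))[-1];im=cv2.imread(f);hsv=cv2.cvtColor(im,cv2.COLOR_BGR2HSV)
X=lambda x:T([*cl(x,80),CL[2]],box(.024,.06,.06,.012))
for x in(-12,-9):
    h=proj('scene',X(x));print(x,'pred block bbox',h.min(0),h.max(0))
b=cv2.inRange(cv2.imread('pics/scene0.png'),(70,130,170),(170,210,255));b2=cv2.inRange(im,(70,130,170),(170,210,255))
for m in(b,b2):
    a=np.argwhere(m[200:232,290:306]>0)[:,::-1]+[290,200];print('blank right part',a.mean(0),a.max(0),len(a))
E
```

```text
orange (array([209.35233161, 234.76683938]), array([202, 228,  16,  15, 193]))
red (array([284.35555556, 228.22222222]), array([280, 225,  10,   8,  45]))
blue (array([281.96202532, 220.81962025]), array([272, 211,  22,  23, 316]))
19.7 [-0.19605327  0.03589146  0.02560465]
-12 pred block bbox [270.86903728 209.1169176 ] [294.59070757 233.72176073]
-9 pred block bbox [271.24654924 209.89658683] [295.01345017 234.52287421]
blank right part [298.47014925 208.53731343] [305 217] 134
blank right part [299.95744681 207.25531915] [305 220] 94
```

```bash
python3 -c "
from rig import order
print(order.hand_in())"
```

```text
the job is handed in; nothing more can be done
None
```

The job is handed in: the ratchet was released, the blue block stands in the gap against the pad, and the camera readings put the clamp at about the 0.22 tooth, holding by itself with the arm clear; I had no direct reading of the pad force.

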